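# Lay a level pinwheel layer of slide cartons on a bench pallet

### The arm

A 6-joint arm with a two-finger parallel gripper is mounted at the origin on the work surface. World frame = base frame: x ahead of the robot, y to its left, z up, the work surface at z = 0. Lengths are in mm, angles in rad, forces in N, time in s.
With the tool pointing down it reaches from about 300 to 775 mm from the base axis. Payload 14.6 kg.
Tool frame: the origin (TCP) lies where the fingers leave the gripper's body, on its centre line; the fingertips stand 97 mm ahead of it and the grasp point (between the pads) lies ahead of it (grip_depth is the z of the grasp point in the tool frame, in mm); z points along the fingers, y is the line along which they close (so a half turn about z gives the same grasp; the last joint's range is limited). The gripper opens to 94 mm and grips with 3 to 60 N. Pads are 16 mm wide; open, the fingers measure 119 mm over their backs; the gripper's body (75 mm by 177 mm) begins 78 mm behind the grasp point.
Start: joints at [-1.25, 0.3, 1.521, -0, 1.321, -0.067], TCP at [207.977, -509.152, 302.646] pointing down, gripper open.
Joint ranges: [-3.03, 3.03], [-0.79, 2.21], [0.23, 2.52], [-1.04, 4.18], [0, 3.07], [-2.55, 2.55]. Speed limits (rad/s): [2.22, 2.22, 2.57, 3.14, 3.14, 3.14].

### API

Orientations are given as [roll, pitch, yaw] about the fixed x, y, z axes, in that order (R = Rz(yaw) Ry(pitch) Rx(roll)).
In Python, from cell import read_state, camera, sign_off, regions_of, spot_point, grip_depth gives the robot as it stands. The module is installed in compiled form; this text tells all that it offers.
- The arm moves only by the tool send_rows, never from a script. Its argument "series" is a list of rows, each a list of 3 entries, a list of its own where there are three numbers: the shift along the world's x, y, z in mm, then the turn about the world's z in degrees, then the closure, from -1 (fully open) to 1 (shut), so that 0 is half open. A call has 1 to 12 rows; each row shifts and turns the commanded pose from where the row before left it; what a row does not reach is not made up. A row lasts 1/10 s, in which the tool goes at most 50 mm and 8.59 degrees, less where a joint would pass 70% of its speed; a pose out of reach is approached as far as the arm can. A call is refused whole if a number of a shift passes 50 or a number of a turn 8.59, either way. A call with a gripper value outside its range is refused whole. The fingers move at their own pace and stop on an object; "squeeze" is the grip in N (left out, the last holds). Time passes only in rows, so rows that do not move let the fingers close. It gives the time, the measured TCP pose, the force, the opening and the grip force at its end, in the units of the state.
- read_state(): the state, without advancing time (a new reading comes with each control period).
- camera(name): name is "scene" or "top"; returns a dict with "color" (400x640x3 uint8, blue, green, red), "fx", "fy", "cx", "cy" (pixels), "camera_from_world" (4x4, takes a point from world to camera coordinates). Camera axes: x right, y down, z forward; pixel columns grow to the right and rows downward; lengths in mm; the calibration is good to about 2 mm. A picture is of the moment at which its call begins. There is no depth.
- sign_off(): hands the job in; it is judged then, once.
Trained networks look in a picture, given as the dict that the camera call returned (one of the last four; its "shot" number tells which), for a name from the list of things; names that differ only in an ending like _2 or _b are one class to them, and where a whole thing is asked for, a point or a joint stands for the part that bears it (a point fixed in the world has none). Each returns a list of dicts, best first, with "confidence" (0 to 1); they miss things now and then, are a little off and sometimes report something else, mostly with a low value. They report only what shows in the picture. A call takes as long as a camera call.
- regions_of(thing, picture): "mask" (400x640 bool, what is visible of it).
- spot_point(thing, picture): "point" ([x, y, z] in mm, in the coordinates of the camera as it stood for that picture, good to about 4 mm: a listed point, or the origin of a listed thing).
The state is a dict: "clock": time; "joints": joint angles; "qd": joint speeds; "effort": joint torques, N m; "eef_pos": TCP position; "eef_rot": TCP orientation; "wrist_force": force on the tool from outside, world axes, zero at the start; "moment": the same for the moment, N m; "finger_gap": finger opening in mm; "finger_force": force on a finger pad.
Only numpy, scipy, OpenCV 4.12 (cv2) and the standard library are available. Lean on these libraries where they do the work, as an engineer would, in place of code of your own. Each camera call takes 0.05 s, during which the arm holds its last target. There are 200 camera calls.

### The job

Finish the layer on the little pallet: lay the two full cartons and the low carton, right side up, in the three free places of the pinwheel that the first carton begins (any carton in any free place, close up and square with the pallet's sides). Bring the low carton's top flush with the others by laying two of the plywood plates flat under it, centred, and leave the third plate off the pallet. Never tip the cartons over, and do not disturb the bottle, the beaker and the jar.

Things in the scene. Friction and masses are not known exactly. Their poses are not given: they have to be found in the camera images.
- pallet: small wooden pallet, 180 x 180 mm, deck 24 mm above the worktop, fixed. Origin at the centre of its underside, x and y along its sides (deck boards run along x, 2 mm slits between). The layer is a pinwheel: four cartons round an empty square well of 66 mm in the middle, each carton's end against the side of the next with 6 mm of play.
- place0 (a point): Where a carton's underside is centred, on the deck, (-28, -58) mm from the pallet's centre in pallet x, y; carton lengthwise along pallet x. carton_set lies there from the start. Only the +x 60 mm of that carton's inner long side face the open well, where a finger has room when the layer is full; the next carton's end closes off the rest.
- place1 (a point): Where a carton's underside is centred, on the deck, (58, -28) mm from the pallet's centre in pallet x, y; carton lengthwise along pallet y. Free at the start. Only the +y 60 mm of that carton's inner long side face the open well, where a finger has room when the layer is full; the next carton's end closes off the rest.
- place2 (a point): Where a carton's underside is centred, on the deck, (28, 58) mm from the pallet's centre in pallet x, y; carton lengthwise along pallet x. Free at the start. Only the -x 60 mm of that carton's inner long side face the open well, where a finger has room when the layer is full; the next carton's end closes off the rest.
- place3 (a point): Where a carton's underside is centred, on the deck, (-58, 28) mm from the pallet's centre in pallet x, y; carton lengthwise along pallet y. Free at the start. Only the -y 60 mm of that carton's inner long side face the open well, where a finger has room when the layer is full; the next carton's end closes off the rest.
- carton_set: Plain brown cardboard carton of glass slides, 110 (x) x 50 (y) x 50 (z) mm, about 0.3 kg, rigid; origin at the centre of its underside, x along its length, z up. Already lies on the pallet at place 0 (loose); the pattern continues from it.
- carton_a: Plain brown cardboard carton of glass slides, 110 (x) x 50 (y) x 50 (z) mm, about 0.3 kg, rigid; origin at the centre of its underside, x along its length, z up. Starts flat on the worktop, at any yaw, to the left or right of the pallet.
- carton_b: The same as carton_a and interchangeable with it.
- carton_low: The low carton: like the others, 110 x 50 mm, but only 25 mm high, about 0.16 kg; origin at the centre of its underside. It needs 25 mm of plates under it to be level with the others.
- plate10: plain plywood plate 80 (x) x 42 (y) x 10 mm thick; origin at the centre of its underside, x along its length. Starts flat on the worktop, left or right of the pallet, any yaw.
- plate15: plain plywood plate 92 x 42 x 15 mm thick, otherwise like plate10.
- plate20: plain plywood plate 104 x 42 x 20 mm thick, otherwise like plate10.
- reagent: bystander: white plastic bottle, 62 mm across, 140 mm tall, standing; origin under its centre. The three bystanders stand on the far side of the pallet: left, middle and right, in any order.
- beaker: bystander: empty glass beaker, 68 mm across, 85 mm tall; origin under its centre.
- jar: bystander: amber jar with black lid, 64 mm across, 90 mm tall; origin under its centre.

How it is judged (in metres and radians):
At the end, for the whole second after the job is handed in: Every place holds a carton (carton_set at place 0), centre within 9 mm, direction within 0.09 rad, flat within 0.04 rad, at rest, top within 3 mm of 50 mm above the deck; 10 and 15 mm plates within 18 mm of the low carton's centre (level); 20 mm plate over 110 mm from the pallet's centre (horizontal distance between carton_set and place0 below 0.009 m and angle between the x axis of carton_set and the x axis of pallet, either way round below 0.09 rad and ((horizontal distance between carton_a and place1 below 0.009 m and angle between the x axis of carton_a and the y axis of pallet, either way round below 0.09 rad) or (horizontal distance between carton_b and place1 below 0.009 m and angle between the x axis of carton_b and the y axis of pallet, either way round below 0.09 rad) or (horizontal distance between carton_low and place1 below 0.009 m and angle between the x axis of carton_low and the y axis of pallet, either way round below 0.09 rad)) and ((horizontal distance between carton_a and place2 below 0.009 m and angle between the x axis of carton_a and the x axis of pallet, either way round below 0.09 rad) or (horizontal distance between carton_b and place2 below 0.009 m and angle between the x axis of carton_b and the x axis of pallet, either way round below 0.09 rad) or (horizontal distance between carton_low and place2 below 0.009 m and angle between the x axis of carton_low and the x axis of pallet, either way round below 0.09 rad)) and ((horizontal distance between carton_a and place3 below 0.009 m and angle between the x axis of carton_a and the y axis of pallet, either way round below 0.09 rad) or (horizontal distance between carton_b and place3 below 0.009 m and angle between the x axis of carton_b and the y axis of pallet, either way round below 0.09 rad) or (horizontal distance between carton_low and place3 below 0.009 m and angle between the x axis of carton_low and the y axis of pallet, either way round below 0.09 rad)) and z of carton_set in the frame of pallet between 0.021 and 0.027 m and angle between each of carton_set, carton_a, carton_b, carton_low's own z axis and vertical below 0.04 rad and linear speed of each of carton_set, carton_a, carton_b, carton_low below 0.02 m/s and z of carton_a in the frame of pallet between 0.021 and 0.027 m and z of carton_b in the frame of pallet between 0.021 and 0.027 m and z of carton_low in the frame of pallet between 0.046 and 0.052 m and horizontal distance between each of plate10, plate15 and carton_low below 0.018 m and horizontal distance between plate20 and pallet above 0.11 m); the robot touches nothing.
It fails at once if a bystander (bottle, beaker, jar) is moved more than 20 mm or tipped (distance of any of reagent, beaker, jar from where it was at the start of the episode above 0.02 m or angle between any of reagent, beaker, jar's own z axis and vertical above 0.3 rad).
It fails at once if a carton is tipped more than 0.6 rad from upright (angle between any of carton_set, carton_a, carton_b, carton_low's own z axis and vertical above 0.6 rad).
It also fails if it takes over 72 s, if anything falls off the work surface, if the arm or the gripper's body presses on something with over 40 N, if the wrist force passes 120 N, or if a joint passes its speed limit or range.

## Working session

There is one attempt and no reset: what is moved stays moved. The work goes in short steps, Python scripts to look and compute and a tool call to move; the robot and the scene stay as the last step left them, time stands still between calls to the robot, and variables do not carry over. Pictures are saved under pics/ and viewed, at most 10 in all, crops included, and the job is handed in when it is done.

Besides the shell and the picture viewer there is one more tool, called after ">>>" as a command line: name --argument value ..., lists and objects as JSON in quotes. send_rows: Moves the arm, as the interface text tells. Its arguments: {"type":"object","properties":{"series":{"type":"array"},"squeeze":{"type":"number"}},"required":["series"]}

```bash
mkdir -p pics; cat > h.py <<'E'
import numpy as np, cv2
from cell import *
def toworld(p,c): return (np.linalg.inv(c["camera_from_world"])@np.r_[p,1])[:3]
def px2w(u,v,z,c):
    M=np.linalg.inv(c["camera_from_world"]); o=M[:3,3]
    d=M[:3,:3]@np.array([(u-c["cx"])/c["fx"],(v-c["cy"])/c["fy"],1.]); return o+d*(z-o[2])/d[2]
E
python3 - <<'E'
from h import *
s=read_state(); print(s["clock"],s["eef_pos"],s["eef_rot"],s["finger_gap"],grip_depth)
top=camera("top"); sc=camera("scene")
cv2.imwrite("pics/top.png",top["color"]); cv2.imwrite("pics/scene.png",sc["color"])
for n in ["top","scene"]:
    c=top if n=="top" else sc
    print(n,np.linalg.inv(c["camera_from_world"])[:3].round(2).tolist(),c["fx"])
    for t in ["pallet","place0","place2","carton_set","carton_a","carton_low","plate10","plate15","plate20","reagent","beaker","jar"]:
        for r in spot_point(t,c)[:4]: print(t,round(r["confidence"],2),toworld(r["point"],c).round(0))
E
```

```text
0.0 [ 207.94113752 -509.02022046  302.07329679] [-3.14042921e+00 -4.52524921e-05  3.87830755e-01] 93.94456808420962 78.39999999999999
top [[0.01, -0.99, 0.14, 436.64], [-1.0, -0.01, -0.0, 2.95], [0.01, -0.14, -0.99, 1085.91]] 393.0340115491827
pallet 0.98 [525. -19.  -3.]
pallet 0.28 [ 517. -273.    3.]
place0 0.91 [465.   4.  25.]
place0 0.76 [507. -79.  17.]
place0 0.71 [580. -43.  22.]
place0 0.66 [551.  43.  25.]
place2 0.91 [465.   4.  25.]
place2 0.76 [507. -79.  17.]
place2 0.71 [580. -43.  22.]
place2 0.66 [551.  43.  25.]
carton_set 0.66 [506. -77.  24.]
carton_set 0.51 [ 486. -396.    1.]
carton_a 0.85 [ 488. -396.   -2.]
carton_a 0.66 [479. 398.   0.]
carton_low 0.71 [ 393. -263.   -1.]
carton_low 0.71 [748.  52.   0.]
carton_low 0.54 [585. -43.  24.]
plate10 0.79 [527. 253.  -1.]
plate10 0.63 [383. 276.   1.]
plate10 0.61 [ 513. -271.   -1.]
plate15 0.79 [527. 253.  -1.]
plate15 0.63 [383. 276.   1.]
plate15 0.61 [ 513. -271.   -1.]
plate20 0.79 [527. 253.  -1.]
plate20 0.63 [383. 276.   1.]
plate20 0.61 [ 513. -271.   -1.]
reagent 0.65 [750.  53.  -0.]
beaker 0.56 [700. 
[... 426 characters left out ...]
555.  44.  24.]
carton_set 0.96 [509. -79.  26.]
carton_set 0.25 [ 728. -260.   -1.]
carton_a 0.73 [479. 401.  -2.]
carton_a 0.65 [ 490. -388.   -5.]
carton_low 0.89 [ 396. -260.   -0.]
plate10 0.9 [531. 257.   1.]
plate10 0.86 [ 517. -270.   -0.]
plate10 0.7 [385. 281.  -2.]
plate10 0.36 [ 397. -259.   -3.]
plate15 0.9 [531. 257.   1.]
plate15 0.86 [ 517. -270.   -0.]
plate15 0.7 [385. 281.  -2.]
plate15 0.36 [ 397. -259.   -3.]
plate20 0.9 [531. 257.   1.]
plate20 0.86 [ 517. -270.   -0.]
plate20 0.7 [385. 281.  -2.]
plate20 0.36 [ 397. -259.   -3.]
reagent 0.55 [754.  52.   0.]
reagent 0.2 [510. -80.  27.]
beaker 0.67 [702. 247.   1.]
jar 0.64 [ 729. -265.   -1.]
jar 0.63 [386. 283.   0.]
```

View pics/top.png

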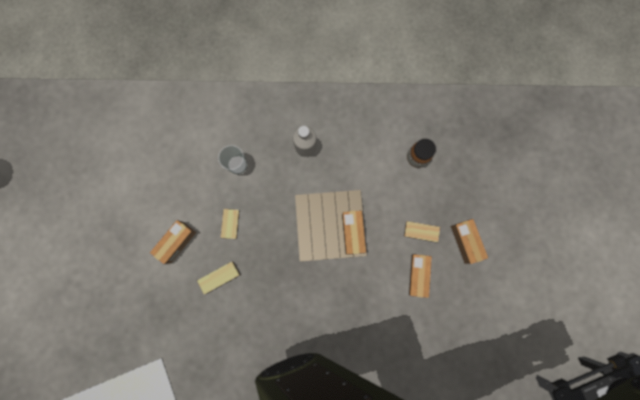

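View pics/scene.png

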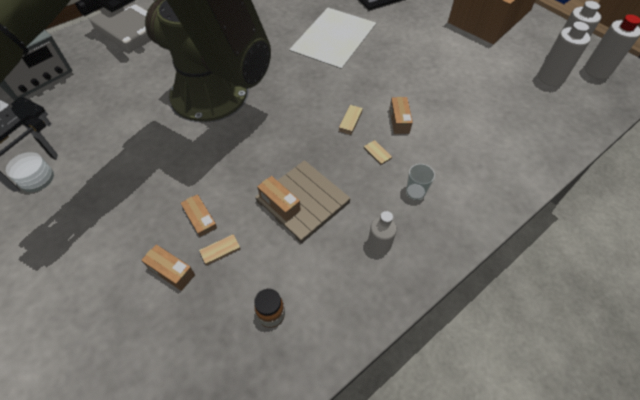

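The top view shows the pallet at about (330,226), with carton_set at (354,232). On the right are the low carton (420,276), a carton (471,242) and a plate (422,231). On the left are a carton (171,243) and two plates (230,223) and (218,277). The bottle, beaker and jar stand on the far side. Next I'll fit box models to the masks to get yaws and plate sizes.

```bash
cat >> h.py <<'E'
from scipy.optimize import least_squares
def hull(pose,size,z0,c):
    x,y,a=pose; L,W,H=size; P=[]
    for i in (-1,1):
        for j in (-1,1):
            for k in (0,1):
                P.append([x+i*L/2*np.cos(a)-j*W/2*np.sin(a),y+i*L/2*np.sin(a)+j*W/2*np.cos(a),z0+k*H,1])
    q=(c["camera_from_world"]@np.array(P).T)[:3]
    uv=np.c_[q[0]/q[2]*c["fx"]+c["cx"],q[1]/q[2]*c["fy"]+c["cy"]]
    return cv2.convexHull(uv.astype(np.float32))
def mom(m):
    A=m["m00"]; xx,yy,xy=m["mu20"]/A,m["mu02"]/A,m["mu11"]/A
    l=np.sqrt((xx-yy)**2+4*xy**2)
    return np.array([m["m10"]/A*2,m["m01"]/A*2,(xx-yy)/10,2*xy/10,(xx+yy)/10,A/100])
def pick(thing,c,xy,z,tol=40):
    p=c["camera_from_world"]@np.r_[xy,z,1]; u=np.array([p[0]/p[2]*c["fx"]+c["cx"],p[1]/p[2]*c["fy"]+c["cy"]])
    best=None
    for r in regions_of(thing,c):
        m=mom(cv2.moments(r["mask"].astype(np.uint8),True)); d=np.hypot(*(m[:2]/2-u))
        if d<12 and (best is None or d<best[0]): best=(d,m,r["mask"])
    return best
def fit(masks,xy,size,z0):
    """masks: list of (cam, moments). best over yaw starts"""
    f=lambda p:np.concatenate([mom(cv2.moments(hull(p,size,z0,c)))-m for c,m in masks])
    return min((least_squares(f,[*xy,a],x_scale=[10,10,.1],diff_step=1e-4) for a in np.arange(0,3.1,.4)),key=lambda r:r.cost)
E
python3 - <<'E'
from h import *
cs=[camera("top"),camera("scene")]
F=(110,50,50)
C={"set":("carton_set",(507,-78),[F],24),"R":("carton_a",(489,-392),[F],0),"L":("carton_a",(479,399),[F],0),
"low":("carton_low",(395,-261),[(110,50,25)],0)}
pl=[(80,42,10),(92,42,15),(104,42,20)]
for n,xy in [("pL1",(529,255)),("pL2",(384,278)),("pR",(515,-270))]: C[n]=("plate10",xy,pl,0)
for n,(t,xy,S,z) in C.items():
    ms=[]
    for c in cs:
        b=pick(t,c,xy,z+10)
        if b: ms.append((c,b[1]))
    for s in S:
        for q in ([ms]+[[m] for m in ms] if len(S)==1 else [ms]):
            r=fit(q,xy,s,z); print(n,len(q),s,round(r.cost,2),r.x[:2].round(1),round(np.degrees(r.x[2])%180,1))
# pallet from place points
A=[];B=[]
P=np.array([(-28,-58),(58,-28),(28,58),(-58,28)])
for c in cs:
    for r in spot_point("place0",c)[:4]:
        w=toworld(r["point"],c)[:2]; R=np.array([[.997,-.07],[.07,.997]])
        d=np.linalg.norm(P@R.T+[526,-18]-w,axis=1); i=d.argmin()
        if d[i]<20: A.append(P[i]);B.append(w)
A=np.array(A,float);B=np.array(B)
a=(A-A.mean(0))@[1,1j];b=(B-B.mean(0))@[1,1j]; th=np.angle((a.conj()*b).sum())
R=np.array([[np.cos(th),-np.sin(th)],[np.sin(th),np.cos(th)]])
print(len(A),"pallet pts",np.degrees(th),B.mean(0)-R@A.mean(0),spot_point("place0",cs[0])and"")
for c in cs:
    b=pick("pallet",c,(526,-18),12)
    if b is not None:
        m=b[2]|False
        s=pick("carton_set",c,(507,-78),40)
        if s: m=m|s[2]
        m=cv2.morphologyEx(m.astype(np.uint8),cv2.MORPH_CLOSE,np.ones((5,5)))
        print(cv2.minAreaRect(cv2.findNonZero(m)), m.sum())
E
```

```text
set 2 (110, 50, 50) 2.8 [508.2 -80. ] 5.3
set 1 (110, 50, 50) 0.93 [507.1 -81.2] 4.8
set 1 (110, 50, 50) 0.32 [509.4 -79. ] 5.9
R 1 (110, 50, 50) 0.76 [ 486.5 -393.4] 18.0
R 1 (110, 50, 50) 0.76 [ 486.5 -393.4] 18.0
L 2 (110, 50, 50) 2.26 [477.1 399.9] 143.0
L 1 (110, 50, 50) 0.07 [475.6 399.1] 143.4
L 1 (110, 50, 50) 0.39 [479.1 400.7] 142.3
low 2 (110, 50, 25) 1.93 [ 396.  -262.8] 174.9
low 1 (110, 50, 25) 0.53 [ 395.6 -263.5] 175.4
low 1 (110, 50, 25) 0.98 [ 396.5 -262.2] 174.5
pL1 1 (80, 42, 10) 0.43 [527.  256.1] 177.7
pL1 1 (92, 42, 15) 9.72 [526.8 255.4] 177.3
pL1 1 (104, 42, 20) 35.43 [526.6 254.8] 176.6
pL2 2 (80, 42, 10) 45.54 [382.3 281.4] 119.1
pL2 2 (92, 42, 15) 11.94 [382.9 280.4] 119.4
pL2 2 (104, 42, 20) 1.1 [383.6 279.4] 119.8
pR 2 (80, 42, 10) 15.54 [ 513.4 -271. ] 80.3
pR 2 (92, 42, 15) 2.95 [ 514.  -270.7] 80.6
pR 2 (104, 42, 20) 33.01 [ 514.5 -270.2] 80.8
8 pallet pts 4.6839594358279815 [527.47816986 -19.15597261] 
((330.8219299316406, 225.27426147460938), (66.30816650390625, 66.98600006103516), 85.42607879638672) 4392
((300.25933837890625, 197.49649047851562), (77.61839294433594, 67.09992980957031), 42.82525634765625) 4321
```

>>> send_rows --series '[[[30.6, 23.8, -12], 5.84, -0.4], [[30.6, 23.8, -12], 5.84, -0.4], [[30.6, 23.8, -12], 5.84, -0.4], [[30.6, 23.8, -12], 5.84, -0.4], [[30.6, 23.8, -12], 5.84, -0.4], [[30.6, 23.8, -12], 5.84, -0.4], [[30.6, 23.8, -12], 5.84, -0.4], [[30.6, 23.8, -12], 5.84, -0.4], [[30.6, 23.8, -12], 5.84, -0.4], [[30.6, 23.8, -12], 5.84, -0.4], [[0, 0, 0], 0, -0.4], [[0, 0, 0], 0, -0.4]]' --squeeze 30

```text
clock: 3.65
eef_pos: [514.2, -270.8, 182.3]
eef_rot: [-3.141, -0.0, 1.408]
wrist_force: [-0.6, 0.1, -0.3]
finger_gap: 65.9
finger_force: 0.0
```

>>> send_rows --series '[[[0, 0, -35], 0, -0.4], [[0, 0, -30], 0, -0.4], [[0, 0, -17], 0, -0.4], [[0, 0, 0], 0, 0.4], [[0, 0, 0], 0, 0.4], [[0, 0, 0], 0, 0.4], [[0, 0, 0], 0, 0.4]]' --squeeze 30

```text
clock: 4.35
eef_pos: [514.0, -271.7, 101.7]
eef_rot: [3.14, 0.001, 1.406]
wrist_force: [-0.8, -0.5, 3.4]
finger_gap: 41.7
finger_force: 30.0
```

>>> send_rows --series '[[[0, 0, 40], 0, 0.4], [[0, 5, 45], 0, 0.4], [[-6, 35, 25], 2, 0.4], [[-6, 40, 0], 2, 0.4], [[-6, 40, 0], 2, 0.4], [[-6, 40, 0], 2, 0.4], [[-6, 40, 0], 2, 0.4], [[-6, 40, 0], 2, 0.4], [[-6, 30, 0], 2, 0.4], [[-5, 5.5, -20], 0.2, 0.4], [[0, 0, -30], 0, 0.4], [[0, 0, 0], 0, 0.4]]'

```text
clock: 5.55
eef_pos: [465.7, 4.7, 158.5]
eef_rot: [-3.137, -0.001, 1.655]
wrist_force: [-0.6, -0.3, -0.9]
finger_gap: 41.8
finger_force: 30.0
```

```bash
python3 - <<'E'
from h import *
s=read_state(); print(s["clock"],s["eef_pos"],np.degrees(s["eef_rot"][2]))
c=camera("scene"); cv2.imwrite("pics/s2.png",c["color"][120:300,180:420].repeat(3,0).repeat(3,1)[:540,:720])
E
```

```text
5.55 [465.65818835   4.65798545 158.54732258] 94.84276261460671
```

View pics/s2.png

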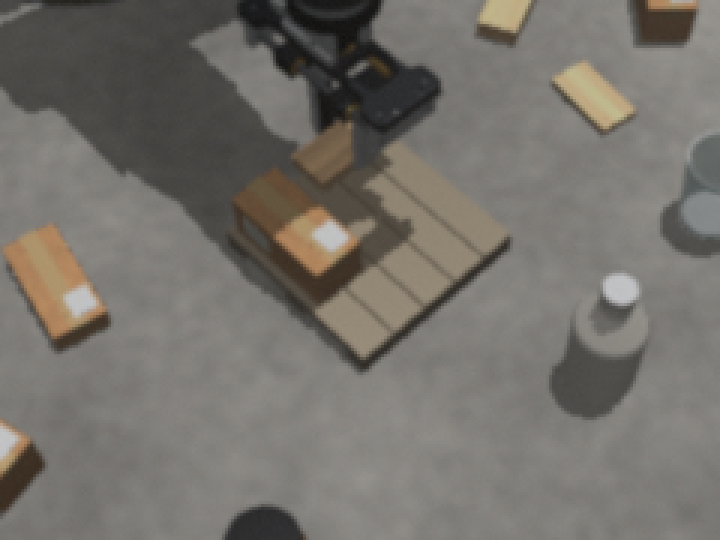

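The 15 mm plate hangs over place3, around (330,155) in the crop, clear of carton_set. I'll lower it and release.

>>> send_rows --series '[[[1.5, -0.5, -20], 0, 0.4], [[0, 0, -8], 0, 0.4], [[0, 0, -4.5], 0, 0.4], [[0, 0, 0], 0, 0.4], [[0, 0, 0], 0, -0.3], [[0, 0, 0], 0, -0.3], [[0, 0, 30], 0, -0.4], [[0, 5, 45], 0, -0.4]]'

```text
clock: 6.4
eef_pos: [467.7, 8.7, 202.9]
eef_rot: [-3.138, -0.001, 1.654]
wrist_force: [0.9, -0.7, 0.6]
finger_gap: 65.5
finger_force: 0.0
```

>>> send_rows --series '[[[5.9, 24.7, -4], 8.29, -0.4], [[5.9, 24.7, -4], 8.29, -0.4], [[5.9, 24.7, -4], 8.29, -0.4], [[5.9, 24.7, -4], 8.29, -0.4], [[5.9, 24.7, -4], 8.29, -0.4], [[5.9, 24.7, -4], 8.29, -0.4], [[5.9, 24.7, -4], 8.29, -0.4], [[5.9, 24.7, -4], 8.29, -0.4], [[5.9, 24.7, -4], 8.29, -0.4], [[5.9, 24.7, -4], 8.29, -0.4], [[0, 0, -25], 0, -0.4], [[0, 0, 0], 0, -0.4]]'

```text
clock: 7.6
eef_pos: [526.4, 256.0, 135.8]
eef_rot: [-3.14, -0.004, 3.103]
wrist_force: [0.2, -0.3, -0.3]
finger_gap: 65.7
finger_force: 0.0
```

>>> send_rows --series '[[[0, 0, -25], 0, -0.4], [[0, 0, -10.5], 0, -0.4], [[0, 0, 0], 0, 0.4], [[0, 0, 0], 0, 0.4], [[0, 0, 0], 0, 0.4], [[0, 0, 0], 0, 0.4]]'

```text
clock: 8.2
eef_pos: [527.9, 255.9, 103.8]
eef_rot: [3.141, 0.001, 3.102]
wrist_force: [-0.8, -1.1, 4.4]
finger_gap: 41.5
finger_force: 30.0
```

>>> send_rows --series '[[[0, 0, 40], 0, 0.4], [[0, -5, 40], -7, 0.4], [[-6, -25, 0], -8, 0.4], [[-6, -27, 0], -8, 0.4], [[-6, -27, 0], -8, 0.4], [[-6, -27, 0], -8, 0.4], [[-6, -27, 0], -8, 0.4], [[-6, -27, 0], -8, 0.4], [[-6, -27, 0], -8, 0.4], [[-6, -27, 0], -8, 0.4], [[-6, -27, 0], -8, 0.4], [[-6, -6, 0], -3.8, 0.4]]'

```text
clock: 9.4
eef_pos: [467.2, 1.9, 183.2]
eef_rot: [3.141, 0.0, 1.649]
wrist_force: [-0.3, 1.2, -0.2]
finger_gap: 41.4
finger_force: 30.0
```

```bash
python3 - <<'E'
from h import *
c=camera("scene"); s=read_state(); print(s["clock"],s["eef_pos"],np.degrees(s["eef_rot"][2]),s["wrist_force"],s["finger_gap"])
cv2.imwrite("pics/s3.png",c["color"][100:260,220:420].repeat(3,0).repeat(3,1))
E
```

```text
9.45 [466.63948048   2.12179186 183.0791273 ] 94.38750408314228 [-0.15019257  0.08585135 -0.14739937] 41.14251303407099
```

View pics/s3.png

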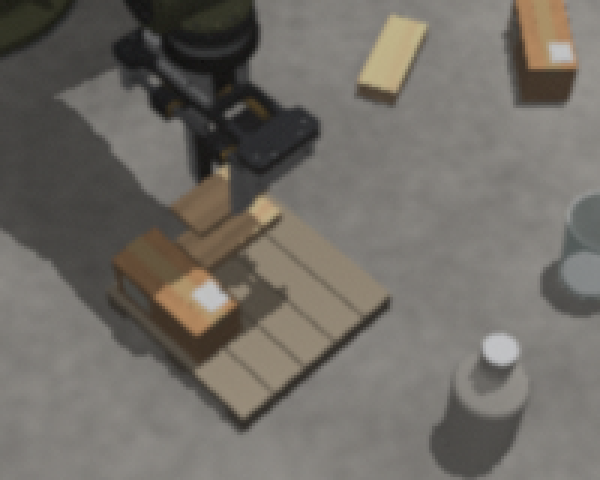

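Plate10 is held level above plate15, which lies at about (230,240) in the crop. I'll lower it.

>>> send_rows --series '[[[0.8, 1.9, -25], 0.4, 0.4], [[0, 0, -10], 0, 0.4], [[0, 0, -5], 0, 0.4], [[0, 0, 0], 0, 0.4], [[0, 0, 0], 0, -0.3], [[0, 0, 0], 0, -0.3], [[0, 0, 30], 0, -0.5], [[0, -5, 45], 0, -0.5]]'

```text
clock: 10.25
eef_pos: [467.5, 1.1, 217.2]
eef_rot: [-3.138, -0.001, 1.664]
wrist_force: [-0.1, -0.1, 1.1]
finger_gap: 69.3
finger_force: 0.0
```

>>> send_rows --series '[[[-7.1, -26.2, -6], 8, -0.6], [[-7.1, -26.2, -6], 8, -0.6], [[-7.1, -26.2, -6], 8, -0.6], [[-7.1, -26.2, -6], 8, -0.6], [[-7.1, -26.2, -6], 8, -0.6], [[-7.1, -26.2, -6], 8, -0.6], [[-7.1, -26.2, -6], 8, -0.6], [[-7.1, -26.2, -6], 8, -0.6], [[-7.1, -26.2, -6], 8, -0.6], [[-7.1, -26.2, -6], 8, -0.6], [[0, 0, 0], 0, -0.6], [[0, 0, 0], 0, -0.6]]'

```text
clock: 11.45
eef_pos: [397.2, -261.3, 157.8]
eef_rot: [3.141, -0.0, 3.056]
wrist_force: [-0.2, 0.0, 0.3]
finger_gap: 75.3
finger_force: 0.0
```

```bash
python3 - <<'E'
from h import *
s=read_state(); print(s["clock"],s["eef_pos"],np.degrees(s["eef_rot"][2]))
cs=[camera("top"),camera("scene")]
for z,size,t,xy in [(24,(92,42,25),"plate10",(467,4))]:
    ms=[]
    for c in cs:
        b=pick(t,c,xy,40)
        if b is not None: ms.append((c,b[1])); print(b[0])
    for q in [ms]+[[m] for m in ms]:
        r=fit(q,xy,size,z); print(r.cost,r.x[:2],np.degrees(r.x[2])%180)
for c in cs:
    for t in ("place0",):
        for r in spot_point(t,c): print(t,round(r["confidence"],2),toworld(r["point"],c).round(1))
cv2.imwrite("pics/s4.png",cs[0]["color"][180:280,270:390].repeat(5,0).repeat(5,1))
E
```

```text
11.45 [ 397.2159976  -261.25833259  157.78403003] 175.09192444057106
0.513276592628649
0.330514014698965
25.56044477080632 [466.5442502    3.88545491] 96.15945228539083
11.608994720469736 [466.97938724   2.61170349] 94.75030191955322
12.461351570883446 [465.49429504   5.69549284] 98.75799070440527
place0 0.83 [504.1 -81.6  19.1]
place0 0.78 [467.7   4.4  23.1]
place0 0.71 [582.3 -42.6  23.5]
place0 0.63 [548.9  45.1  29.2]
place0 0.54 [381.6 273.5  -0. ]
place0 0.88 [550.8  41.3  23.2]
place0 0.86 [506.6 -80.9  23.1]
place0 0.85 [589.1 -39.3  22.7]
place0 0.84 [466.9   7.2  24.3]
```

View pics/s4.png

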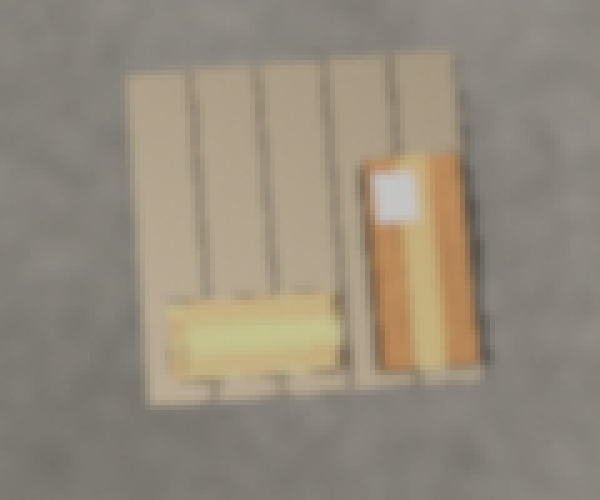

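The stack is square on place3 at about (257,337) in the crop. The pallet deck corners are (127,72), (455,50), (485,385) and (148,405).

>>> send_rows --series '[[[-1.2, -1.5, -30], 0, -0.6], [[0, 0, -18], 0, -0.6], [[0, 0, -7], 0, -0.6], [[0, 0, 0], 0, 0.4], [[0, 0, 0], 0, 0.4], [[0, 0, 0], 0, 0.4], [[0, 0, 0], 0, 0.4], [[0, 0, 0], 0, 0.4]]'

```text
clock: 12.55
eef_pos: [396.4, -262.9, 103.5]
eef_rot: [-3.141, 0.001, 3.06]
wrist_force: [-0.8, 1.9, 6.9]
finger_gap: 49.9
finger_force: 30.0
```

```bash
python3 - <<'E'
from h import *
c=camera("top"); W=[]
for u,v in [(127,72),(455,50),(485,385),(148,405)]: W.append(px2w(270+u/5-.5,180+v/5-.5,24,c)[:2])
W=np.array(W); print(W.round(1),W.mean(0)); 
s=read_state(); print(s["clock"],s["eef_pos"],np.degrees(s["eef_rot"][2]),s["wrist_force"],s["finger_gap"])
E
```

```text
[[ 611.    77.7]
 [ 625.4 -101.9]
 [ 443.4 -117.6]
 [ 430.9   62.6]] [527.67431139 -19.78001116]
12.6 [ 396.39194322 -262.8752707   103.46138504] 175.3100775529456 [-1.09884508  1.63167907  8.34226437] 50.22512979974119
```

>>> send_rows --series '[[[0, 0, 40], 0, 0.4], [[0, 5, 45], -4, 0.4], [[7.1, 27, 20], -8, 0.4], [[7.1, 27, 0], -8, 0.4], [[7.1, 27, 0], -8, 0.4], [[7.1, 27, 0], -8, 0.4], [[7.1, 27, 0], -8, 0.4], [[7.1, 27, 0], -8, 0.4], [[7.1, 27, 0], -8, 0.4], [[7.1, 27, 0], -8, 0.4], [[7.1, 27, 0], -8, 0.4], [[7.1, 18.7, -10], -4.6, 0.4]]'

```text
clock: 13.8
eef_pos: [467.6, 5.4, 198.7]
eef_rot: [3.139, 0.0, 1.648]
wrist_force: [-0.9, 0.2, -1.3]
finger_gap: 49.9
finger_force: 30.0
```

>>> send_rows --series '[[[0, 0, -15], 0, 0.4], [[0, 0, 0], 0, 0.4]]'

```text
clock: 14.0
eef_pos: [466.4, 4.4, 181.4]
eef_rot: [-3.139, -0.0, 1.654]
wrist_force: [0.1, -0.1, -1.2]
finger_gap: 49.6
finger_force: 30.0
```

>>> send_rows --series '[[[1, -0.5, -20], 0, 0.4], [[0, 0, -6], 0, 0.4], [[0, 0, -3], 0, 0.4], [[0, 0, 0], 0, 0.4], [[0, 0, 0], 0, 0.4]]'

```text
clock: 14.5
eef_pos: [468.3, 3.3, 154.3]
eef_rot: [3.141, 0.0, 1.653]
wrist_force: [-0.0, -0.0, -2.1]
finger_gap: 50.0
finger_force: 30.0
```

>>> send_rows --series '[[[-0.5, 0.5, -1.5], 0, 0.4], [[0, 0, 0], 0, 0.4], [[0, 0, 0], 0, -0.3], [[0, 0, 0], 0, -0.5], [[0, 0, 20], 0, -0.6], [[0, 10, 45], 4, -0.6], [[0, 30, 15], 4, -0.6]]'

```text
clock: 15.2
eef_pos: [468.5, 43.3, 235.7]
eef_rot: [3.137, 0.001, 1.793]
wrist_force: [0.1, 1.0, -0.4]
finger_gap: 75.0
finger_force: 0.0
```

>>> send_rows --series '[[[1, 39.6, -6], 4.5, -0.6], [[1, 39.6, -6], 4.5, -0.6], [[1, 39.6, -6], 4.5, -0.6], [[1, 39.6, -6], 4.5, -0.6], [[1, 39.6, -6], 4.5, -0.6], [[1, 39.6, -6], 4.5, -0.6], [[1, 39.6, -6], 4.5, -0.6], [[1, 39.6, -6], 4.5, -0.6], [[1, 39.6, -6], 4.3, -0.6], [[0, 0, 0], 0, -0.6], [[0, 0, 0], 0, -0.6]]'

```text
clock: 16.3
eef_pos: [476.2, 400.6, 177.6]
eef_rot: [-3.141, -0.0, 2.497]
wrist_force: [0.0, -0.2, 0.1]
finger_gap: 75.2
finger_force: 0.0
```

>>> send_rows --series '[[[1, -0.5, -35], 0, -0.6], [[0, 0, -25], 0, -0.6], [[0, 0, -8], 0, -0.6], [[0, 0, 0], 0, 0.4], [[0, 0, 0], 0, 0.4], [[0, 0, 0], 0, 0.4], [[0, 0, 0], 0, 0.4]]' --squeeze 40

```text
clock: 17.0
eef_pos: [478.1, 400.1, 111.6]
eef_rot: [3.139, 0.001, 2.496]
wrist_force: [-0.6, 0.3, 4.8]
finger_gap: 49.8
finger_force: 40.0
```

>>> send_rows --series '[[[0, 0, 45], 0, 0.4], [[0, -8, 45], 0, 0.4], [[8, -38.5, 10], 4.6, 0.4], [[8, -38.5, 0], 4.6, 0.4], [[8, -38.5, 0], 4.6, 0.4], [[8, -38.5, 0], 4.6, 0.4], [[8, -38.5, 0], 4.6, 0.4], [[8, -38.5, 0], 4.6, 0.4], [[8, -38.5, 0], 4.6, 0.4], [[8, -38.5, 0], 4.6, 0.4], [[8, -38.5, 0], 4.6, 0.4], [[0.7, -4.8, 0], 0.3, 0.4]]'

```text
clock: 18.2
eef_pos: [550.7, 37.1, 210.4]
eef_rot: [-3.141, 0.0, -3.06]
wrist_force: [0.1, 0.3, -2.9]
finger_gap: 49.8
finger_force: 40.0
```

>>> send_rows --series '[[[0, 0, -15], 0, 0.4], [[0, 0, 0], 0, 0.4]]'

```text
clock: 18.4
eef_pos: [549.5, 40.6, 193.9]
eef_rot: [3.141, -0.003, -3.06]
wrist_force: [0.1, 0.7, -2.4]
finger_gap: 50.3
finger_force: 40.0
```

```bash
python3 - <<'E'
from h import *
s=read_state(); print(s["clock"],s["eef_pos"],np.degrees(s["eef_rot"][2]),s["wrist_force"])
cs=[camera("top"),camera("scene")]
def go(n,t,xy,size,z):
    ms=[(c,b[1]) for c in cs for b in [pick(t,c,xy,z+size[2]/2)] if b is not None]
    for q in [ms]+([[m] for m in ms] if len(ms)>1 else []):
        if q: r=fit(q,xy,size,z); print(n,len(q),round(r.cost,1),r.x[:2].round(1),round(np.degrees(r.x[2])%180,1))
go("low","carton_low",(467,4),(110,50,25),49)
go("set","carton_set",(508,-80),(110,50,50),24)
go("R","carton_a",(486,-393),(110,50,50),0)
a=cs[0]["color"][180:280,270:390].repeat(3,0).repeat(3,1); b=cs[1]["color"][130:250,230:390].repeat(3,0).repeat(3,1)[:360,:]
o=np.zeros((360,840,3),np.uint8); o[:300,:360]=a; o[:,360:840]=b; cv2.imwrite("pics/s5.png",cv2.resize(o,(798,342)))
E
```

```text
18.4 [549.54219382  40.64153798 193.85926006] -175.33456343343136 [ 0.08054392  0.74276417 -2.41042451]
low 1 88.0 [470.2 -13.8] 127.6
set 2 5.1 [505.4 -80.6] 3.9
set 1 1.0 [503.5 -81.5] 2.0
set 1 0.5 [507.9 -80. ] 5.6
R 2 4.6 [ 487.9 -392.8] 19.5
R 1 0.3 [ 486.3 -394.3] 22.6
R 1 0.5 [ 489.7 -391.7] 18.5
```

View pics/s5.png

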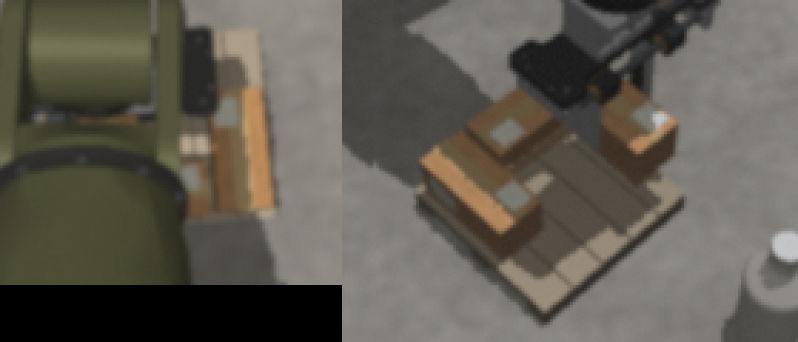

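The low carton sits in place3 on its plates, and carton L hangs over place2 in the right half, at about (640,130). I'll lower it, biased 2 mm outward.

>>> send_rows --series '[[[2.5, 1, -10], 0, 0.4], [[0, 0, -20], 0, 0.4], [[0, 0, -14], 0, 0.4], [[0, 0, -8], 0, 0.4], [[0, 0, -4], 0, 0.4], [[0, 0, 0], 0, 0.4], [[0, 0, 0], 0, 0.4]]'

```text
clock: 19.5
eef_pos: [553.0, 41.6, 139.7]
eef_rot: [-3.142, 0.001, -3.059]
wrist_force: [0.9, 0.2, -2.3]
finger_gap: 50.1
finger_force: 40.0
```

>>> send_rows --series '[[[0, 0, -3], 0, 0.4], [[0, 0, -1.5], 0, 0.4], [[0, 0, 0], 0, 0.4]]'

```text
clock: 19.8
eef_pos: [553.0, 41.5, 135.6]
eef_rot: [-3.142, 0.001, -3.059]
wrist_force: [-4.3, -0.6, 6.7]
finger_gap: 49.6
finger_force: 40.0
```

>>> send_rows --series '[[[0, 0, 0], 0, -0.3], [[0, 0, 0], 0, -0.5], [[0, 0, 25], 0, -0.6], [[0, 0, 45], 0, -0.6], [[0, 0, 15], -8.5, -0.6], [[-3.25, -21.7, 0], -8.5, -0.6], [[-3.25, -21.7, 0], -8.5, -0.6], [[-3.25, -21.7, 0], -8.5, -0.6], [[-3.25, -21.7, 0], -8.5, -0.6], [[-3.25, -21.7, 0], -8.5, -0.6], [[-3.25, -21.7, 0], -8.5, -0.6], [[-3.25, -21.7, 0], -8.5, -0.6]]'

```text
clock: 21.0
eef_pos: [529.9, -111.2, 219.7]
eef_rot: [3.141, 0.0, 2.031]
wrist_force: [0.1, 0.6, -0.4]
finger_gap: 75.3
finger_force: 0.0
```

>>> send_rows --series '[[[-3.25, -21.7, 0], -8.5, -0.6], [[-3.25, -21.7, 0], -8.5, -0.6], [[-3.25, -21.7, 0], -8.5, -0.6], [[-3.25, -21.7, 0], -8.5, -0.6], [[-3.25, -21.7, 0], -8.5, -0.6], [[-3.25, -21.7, 0], -8.5, -0.6], [[-3.25, -21.7, 0], -8.5, -0.6], [[-3.25, -21.7, 0], -8.5, -0.6], [[-3.25, -21.7, 0], -8.5, -0.6], [[-3.25, -21.7, 0], -8.5, -0.6], [[-3.25, -21.7, 0], -8.5, -0.6], [[0, 0, 0], 0, -0.6]]'

```text
clock: 22.2
eef_pos: [493.7, -351.0, 219.5]
eef_rot: [3.141, 0.0, 0.399]
wrist_force: [-0.4, -0.5, 0.5]
finger_gap: 75.3
finger_force: 0.0
```

```bash
python3 - <<'E'
from h import *
s=read_state(); print(s["clock"],s["eef_pos"],np.degrees(s["eef_rot"][2]),s["wrist_force"])
cs=[camera("top"),camera("scene")]
def go(n,t,xy,size,z):
    ms=[(c,b[1]) for c in cs for b in [pick(t,c,xy,z+size[2]/2)] if b is not None]
    for q in [ms]+([[m] for m in ms] if len(ms)>1 else []):
        if q: r=fit(q,xy,size,z); print(n,len(q),round(r.cost,1),r.x[:2].round(1),round(np.degrees(r.x[2])%180,1))
go("low","carton_low",(467,4),(110,50,25),49)
go("set","carton_set",(508,-80),(110,50,50),24)
go("p2","carton_set",(552,41),(110,50,50),24)
for c in cs:
    print([(round(r["confidence"],2),toworld(r["point"],c).round(1).tolist()) for r in spot_point("place1",c)])
a=cs[0]["color"][180:280,270:390].repeat(5,0).repeat(5,1); cv2.imwrite("pics/s6.png",a)
E
```

```text
22.2 [ 493.68705746 -351.0066441   219.49579966] 22.87766834868812 [-0.40847245 -0.52252948  0.51961363]
low 2 1.3 [466.6   3.4] 95.9
low 1 0.1 [465.8   2.7] 94.9
low 1 0.3 [467.6   4. ] 97.3
set 2 4.6 [505.3 -79.7] 5.2
set 1 0.1 [503.  -80.9] 4.2
set 1 0.0 [508.1 -78.7] 6.3
[(0.79, [581.4, -42.1, 22.4]), (0.69, [465.7, 6.4, 20.6]), (0.64, [506.4, -77.4, 20.9]), (0.63, [551.6, 41.8, 27.1])]
[(0.98, [552.4, 39.4, 20.9]), (0.94, [587.7, -39.0, 20.5]), (0.85, [505.3, -81.7, 23.1]), (0.82, [469.2, 4.8, 22.7]), (0.58, [754.9, 53.8, -0.8])]
```

View pics/s6.png

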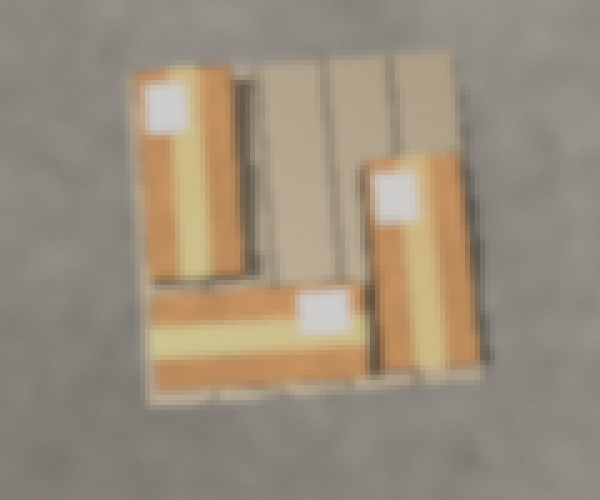

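Three cartons sit square with small gaps, and place1 (upper right) is free. I'll take the last carton off-centre, towards its +x end, so the finger ends up in the open well.

>>> send_rows --series '[[[7.5, -37.4, -10], -4.2, -0.6], [[0, 0, -40], 0, -0.6], [[0, 0, -30], 0, -0.6], [[0, 0, -20], 0, -0.6], [[0, 0, -9], 0, -0.6], [[0, 0, 0], 0, -0.2], [[0, 0, 0], 0, 0.4], [[0, 0, 0], 0, 0.4], [[0, 0, 0], 0, 0.4], [[0, 0, 0], 0, 0.4]]' --squeeze 50

```text
clock: 23.7
eef_pos: [502.2, -386.7, 112.0]
eef_rot: [3.14, -0.001, 0.332]
wrist_force: [-0.8, -0.0, 7.0]
finger_gap: 49.7
finger_force: 50.0
```

>>> send_rows --series '[[[0, 0, 45], 0, 0.4], [[0, 0, 45], 7.5, 0.4], [[9.5, 39, 12], 7.5, 0.4], [[9.5, 39, 0], 7.5, 0.4], [[9.5, 39, 0], 7.5, 0.4], [[9.5, 39, 0], 7.5, 0.4], [[9.5, 39, 0], 7.5, 0.4], [[9.5, 39, 0], 7.5, 0.4], [[9.5, 39, 0], 7.5, 0.4], [[9.5, 39, 0], 7.5, 0.4], [[9.5, 39, 0], 7.5, 0.4], [[0.3, 7.7, 0], 0.7, 0.4]]'

```text
clock: 24.9
eef_pos: [587.9, -24.1, 212.6]
eef_rot: [-3.141, -0.001, 1.661]
wrist_force: [0.8, -0.5, -3.5]
finger_gap: 49.6
finger_force: 50.0
```

>>> send_rows --series '[[[0, 0, -15], 0, 0.4], [[0, 0, 0], 0, 0.4], [[0, 0, 0], 0, 0.4]]'

```text
clock: 25.2
eef_pos: [587.2, -29.0, 196.9]
eef_rot: [-3.14, -0.0, 1.651]
wrist_force: [0.6, -0.4, -2.7]
finger_gap: 49.7
finger_force: 50.0
```

```bash
python3 - <<'E'
from h import *
s=read_state(); print(s["clock"],s["eef_pos"],np.degrees(s["eef_rot"]),s["wrist_force"],s["moment"])
c=camera("scene")
cv2.imwrite("pics/s7.png",c["color"][120:260,220:400].repeat(4,0).repeat(4,1))
r=pick("carton_a",c,(588,-43),90)
if r is not None:
    for z in (75,82,88): q=fit([(c,r[1])],(588,-43),(110,50,50),z); print(z,q.cost,q.x)
E
```

```text
25.2 [587.18036109 -29.0292787  196.85550541] [-1.79910670e+02 -7.71286384e-03  9.45772629e+01] [ 0.5936614  -0.40495782 -2.74331935] [-0.01643796 -0.11081549  0.00745666]
75 125.36131040690138 [583.54665865 -58.63252441   1.97845677]
82 133.26199664230487 [587.23895248 -61.1446393    1.98032783]
88 140.41170757695133 [590.40910249 -63.34829954   1.98509706]
```

View pics/s7.png

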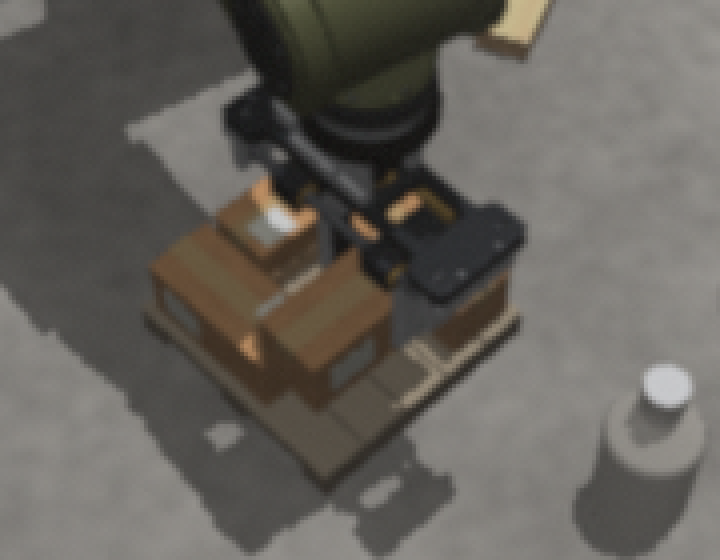

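```bash
python3 - <<'E'
from h import *
c=camera("scene")
for u,v in [(258,318),(318,372)]: print(px2w(220+u/4-.5,120+v/4-.5,135,c))
g=cv2.resize(c["color"][180:225,270:310],None,fx=14,fy=12,interpolation=cv2.INTER_CUBIC); cv2.imwrite("pics/s8.png",g)
print(read_state()["clock"])
E
```

```text
[568.5848645  -98.70515524 135.        ]
[619.986833 -94.000599 135.      ]
25.35
```

View pics/s8.png

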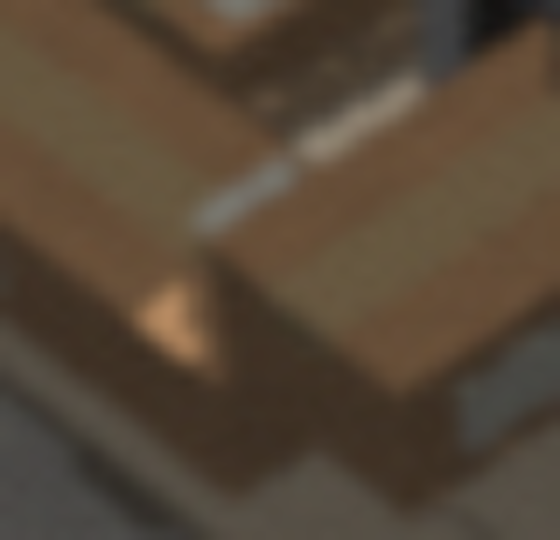

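The held carton's near end edge runs (205,240)–(400,390) in the crop. That puts the carton within 2 mm of its target, so I'll lower it.

>>> send_rows --series '[[[0.5, -0.5, -15], 0, 0.4], [[0, 0, -15], 0, 0.4], [[0, 0, -12], 0, 0.4], [[0, 0, -8], 0, 0.4], [[0, 0, -6], 0, 0.4], [[0, 0, 0], 0, 0.4], [[0, 0, 0], 0, 0.4]]'

```text
clock: 26.05
eef_pos: [588.3, -28.2, 141.9]
eef_rot: [3.141, 0.0, 1.653]
wrist_force: [-0.5, -0.8, -2.6]
finger_gap: 49.6
finger_force: 50.0
```

>>> send_rows --series '[[[0, 0, -4], 0, 0.4], [[0, 0, -1.5], 0, 0.4], [[0, 0, 0], 0, 0.4]]'

```text
clock: 26.35
eef_pos: [588.1, -28.2, 136.1]
eef_rot: [3.141, 0.0, 1.653]
wrist_force: [0.1, -0.3, -3.7]
finger_gap: 49.6
finger_force: 50.0
```

>>> send_rows --series '[[[0, 0, -1], 0, 0.4], [[0, 0, 0], 0, 0.4], [[0, 0, 0], 0, -0.2], [[0, 0, 0], 0, -0.4], [[0, 0, 0], 0, -0.4], [[0, 0, 25], 0, -0.4], [[0, 0, 45], 0, -0.4], [[0, 0, 30], 0, -0.4], [[-15, -40, 0], 0, -0.4], [[-15, -45, 0], 0, -0.4], [[-15, -45, 0], 0, -0.4], [[-15, -45, 0], 0, -0.4]]'

```text
clock: 27.55
eef_pos: [527.3, -204.8, 235.4]
eef_rot: [3.141, 0.0, 1.654]
wrist_force: [0.7, 0.2, -0.1]
finger_gap: 65.9
finger_force: 0.0
```

>>> send_rows --series '[[[-15, -45, 0], 0, -0.4], [[-15, -45, 0], 0, -0.4], [[-15, -45, 0], 0, -0.4], [[0, 0, 0], 0, -0.4]]'

```text
clock: 27.95
eef_pos: [481.1, -342.7, 235.0]
eef_rot: [-3.141, 0.001, 1.648]
wrist_force: [-0.1, 0.1, 0.2]
finger_gap: 65.9
finger_force: 0.0
```

```bash
python3 - <<'E'
from h import *
s=read_state(); print(s["clock"],s["eef_pos"])
cs=[camera("top"),camera("scene")]
th=np.radians(4.7);R=np.array([[np.cos(th),-np.sin(th)],[np.sin(th),np.cos(th)]])
def go(n,t,xy,size,z):
    for c in cs:
        b=pick(t,c,xy,z+size[2]/2)
        if b is not None: r=fit([(c,b[1])],xy,size,z); print(n,round(r.cost,1),r.x[:2].round(1),round(np.degrees(r.x[2])%180,1))
P=np.array([(-28,-58),(58,-28),(28,58),(-58,28)])@R.T+[527.6,-19.3]; print(P.round(1))
for n,t,p,h in [("0","carton_set",P[0],50),("1","carton_a",P[1],50),("2","carton_a",P[2],50),("3","carton_low",P[3],25)]: go(n,t,p,(110,50,h),74-h)
a=cs[0]["color"][180:280,270:390].repeat(3,0).repeat(3,1); b=cs[1]["color"][130:250,230:370].repeat(3,0).repeat(3,1)
o=np.zeros((360,780,3),np.uint8); o[:300,:360]=a; o[:,360:]=b; cv2.imwrite("pics/s9.png",o)
E
```

```text
27.95 [ 481.05361843 -342.65313959  235.00358252]
[[504.4 -79.4]
 [587.7 -42.5]
 [550.8  40.8]
 [467.5   3.9]]
0 1.3 [507.1 -80.6] 4.0
0 19.9 [501.4 -79.8] 3.0
1 2.3 [588.3 -46. ] 94.5
1 1.5 [590.7 -42.1] 95.5
2 0.3 [550.3  39.4] 4.6
2 3.9 [550.1  43.1] 8.1
3 0.2 [465.5   3.2] 94.1
3 1.4 [468.1   4.4] 97.4
```

View pics/s9.png

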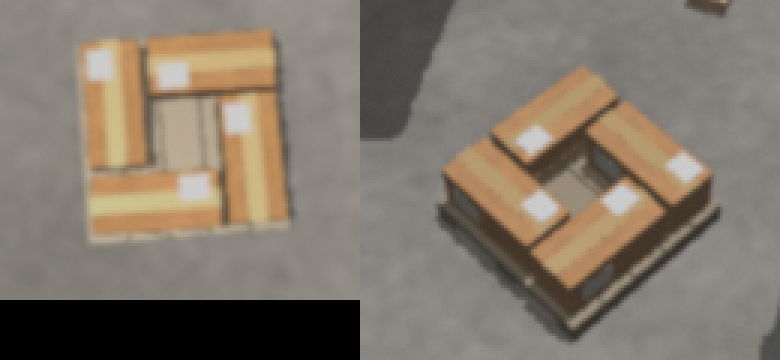

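Both views show a complete pinwheel around the open well at (183,132) in the top view. The cartons are square, level and within about 4 mm of their places.

```bash
python3 -c "
from cell import *
print(sign_off())"
```

```text
the job is handed in; nothing more can be done
None
```

The layer is finished and handed in: the two full cartons and the low carton are in their places, within about 4 mm in the last camera check. The low carton sits on the 15 mm and 10 mm plates, and the 20 mm plate stayed off the pallet; no verdict came back.

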